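# Press and slide a filter frame under the leaf spring of a light base

### The job

Load the ribbed filter slide into the light base: with your fingertips press the slide down hard on its sprung bed and, keeping it pressed, push it along the channel under the bar and the leaf spring until it is fully home against the end stop, then let go and move clear. Only press and push the slide, without lifting or tipping it, and leave the bottle, mug, torch and tape alone.

Things in the scene. Friction and masses are not known exactly. Their poses are not given: they have to be found in the camera images.
- gate: Light base, fixed: grey plate 120 mm (x) by 280 mm (y), 20 mm thick, aluminium rails along both long sides (inner faces 84 mm apart, tops 46 mm above the table). Origin on the table, on the channel's centre line; z up; y runs along the channel in the direction in which the slide must be pushed. Bar, leaf spring and end stop span the channel's +y half. Place and yaw vary.
- gate_mouth (a point): Middle of the lower front edge of the aluminium mouth bar, at y = 42 mm of the light base; the bar is 12 mm thick along y, spans the channel, and its underside is 47.5 mm, its top 65 mm above the table. Axes as the light base.
- gate_stop (a point): Middle of the end stop's face, at y = 112 mm of the light base, where the nose of the slide must arrive; the stop's top is 58 mm above the table. Axes as the light base.
- bed (a joint): White sprung bed, 83 mm wide, y = -130 to 110 mm of the light base, top 40 mm above the table when up; the slide lies on it. It stays level. Value in m: 0 up, 0.010 fully down. About 8 N starts it moving down, 13 N takes it fully down. The slide passes under the bar only when the bed is over 4.5 mm down (6 to 10 mm is good). Afterwards the bar and leaf keep it down.
- leaf (a joint): Steel leaf spring, 50 mm wide, hinged at the back of the mouth bar, sloping down away from it to a rounded crest 39 mm further on, 40.5 mm above the table. Value in rad: 0 hanging free, about 0.1 to 0.2 with the slide under it. It drags on the slide; pushing the pressed slide along takes roughly 4 to 15 N.
- slide: Filter slide, loose on the bed: black flat frame 80 mm (x) by 135 mm (y), 12 mm thick, 0.12 kg, clear ribbed panel in its front part. Origin on its underside, 65 mm behind the front edge (nose), 70 mm ahead of the rear edge; y points to the nose, along the channel; z up. Starts with its nose 8 to 30 mm short of the mouth bar, top face 52 mm above the table.
- slide_press (a point): Middle of the flat pressing area (48 mm along y, 80 mm wide) on the slide's top face, behind its thumb rib. The rib, to push against, is 64 mm wide, 8 mm thick, 10 mm high, its rear face 24 mm ahead of this point. At home the rib stands 9 mm short of the mouth bar. Axes as the slide.
- slide_nose (a point): Middle of the front edge of the slide at half its thickness; axes as the slide.
- bottle: Bystander: drinking bottle, 68 mm diameter, 190 mm high; origin under its centre.
- mug: Bystander: white mug, 80 mm diameter, 90 mm high; origin under its centre.
- torch: Bystander: dark torch standing on its head, 38 mm diameter, 100 mm high; origin under its centre.
- tape: Bystander: roll of tape lying flat, 90 mm diameter, 24 mm high; origin under its centre.
Not all that is in view belongs to the job. What is meant by the slide is not blue, green or yellow, and is the larger of those in its own colour.

How it is judged:
On the way, in this order (a step that is already met when the one before it is completed fails the run):
1. the slide is pressed down with its bed while its nose is still in front of the leaf's crest (value of joint bed above 0.004 m and y of slide_nose in the frame of gate_mouth below 0.045 m and contact force between the fingers and slide above 2 N), for 0.1 s.
2. the slide's nose has passed under the leaf spring and lifts it, pushed by the fingers (value of joint leaf above 0.03 rad and y of slide_nose in the frame of gate_mouth above 0.05 m and contact force between the fingers and slide above 1 N), for 0.05 s.
At the end, for the whole second after the job is handed in: The slide lies at rest and level (within 0.06 rad) under the bar and the lifted leaf spring, its nose within 4 mm of the end stop, with the bed held down by the bar (y of slide_nose in the frame of gate_stop between -0.004 and 0.004 m and horizontal distance between slide_nose and gate_stop below 0.007 m and value of joint leaf above 0.03 rad and value of joint bed above 0.003 m and z of slide_nose in the frame of gate below 0.0435 m and angle between the z axis of slide and the z axis of gate, either way round below 0.06 rad and linear speed of slide below 0.01 m/s); the robot touches nothing.
It fails at once if the slide is lifted off the bed (z of slide in the frame of gate above 0.048 m).
It fails at once if the slide is tipped (angle between the z axis of slide and the z axis of gate, either way round above 0.2 rad).
It fails at once if a bystander is disturbed (distance of any of bottle, mug, torch, tape from where it was at the start of the episode above 0.02 m).
It also fails if it takes over 48 s, if anything falls off the work surface, if the arm or the gripper's body presses on something with over 40 N, if the wrist force passes 120 N, or if a joint passes its speed limit or range.

### The arm

A 7-joint arm with a two-finger parallel gripper is mounted at the origin on the work surface. World frame = base frame: x ahead of the robot, y to its left, z up, the work surface at z = 0. Lengths are in m, angles in rad, forces in N, time in s.
With the tool pointing down it reaches from about 0.4 to 0.875 m from the base axis. Payload 19.3 kg.
Tool frame: the origin (TCP) lies at the very end of the fingers, on their centre line; the grasp point (between the pads) lies 19 mm behind it (pinch_z is the distance from the TCP to the grasp point, in m); z points along the fingers, y is the line along which they close (so a half turn about z gives the same grasp; the last joint's range is limited). The gripper opens to 85 mm and grips with 20 to 120 N. Pads are 22 mm wide; open, the fingers measure 114 mm over their backs; the gripper's body (76 mm by 85 mm) begins 54 mm behind the grasp point. The pads swing forward as they close: fully open they stand 13 mm farther back than shut.
Start: joints at [1.255, 0.521, -0.036, 1.599, 0.021, 1.021, -0.113], TCP at [0.152, -0.606, 0.231] pointing down, gripper open.
Joint ranges: [-2.91, 2.91], [-0.3, 2.13], [-1.5, 1.42], [0.17, 2.43], [-1.26, 4.41], [0.16, 1.93], [-2.52, 2.52]. Speed limits (rad/s): [1.89, 1.89, 2.39, 2.39, 3.01, 3.01, 3.01].

### API

Orientations are given as [roll, pitch, yaw] about the fixed x, y, z axes, in that order (R = Rz(yaw) Ry(pitch) Rx(roll)).
In Python, from rig import * gives the robot as it stands.
- The arm moves only by the tool drive_tool, never from a script. Its argument "commands" is a list of rows, each a list of 5 numbers: the gripper command: -1 is shut, 1 is fully open, values between are in proportion, then the shift along the tool's x, y, z in cm, then the turn about the tool's z in degrees. A call has exactly 10 rows; each row is the pose to reach, as a shift and turn from the pose commanded when the call began, along the tool's axes at that moment; what a row does not reach only later rows make up. A row lasts 1/10 s, in which the tool goes at most 50 mm and 8.59 degrees, less where a joint would pass 70% of its speed; a pose out of reach is approached as far as the arm can. A call with a gripper value outside its range is refused whole. The fingers move at their own pace and stop on an object; "grip_force" is the grip in N (left out, the last holds). Time passes only in rows, so rows that repeat a pose let the fingers close, or fill a call up. It gives the time, the measured TCP pose, the force, the opening and the grip force at its end, in the units of the state.
- get_state(): the state, without advancing time (a new reading comes with each control period).
- get_image(name): name is "side" or "top" or "wrist"; returns a dict with "img" (420x560x3 uint8, red, green, blue), "vertical_fov" (degrees; the focal length in pixels is half the picture's height over the tangent of half this angle, whatever the lens; pixels are square), "cx", "cy" (the principal point, pixels), "extrinsics" (4x4, takes a point from world to camera coordinates); the wrist camera has in their place "hand_eye" (4x4, takes a point from camera to tool coordinates, whose origin is the TCP and whose axes are the flange's). Camera axes: x right, y down, z forward; pixel columns grow to the right and rows downward; lengths in m; the calibration is good to about 2 mm. A picture is of the moment at which its call begins: read the wrist's pose just before it. There is no depth.
- close_job(): hands the job in; it is judged then, once.
The state is a dict: "time": time; "joints": joint angles; "joint_vel": joint speeds; "tau": joint torques, N m; "eef_pos": TCP position; "tcp_rot": TCP orientation; "ft_force": force on the tool from outside, world axes, zero at the start; "moment": the same for the moment, N m; "width": finger opening in m; "grasp_force": force on a finger pad.
Only numpy, scipy, OpenCV 4.12 (cv2) and the standard library are available. Lean on these libraries where they do the work, as an engineer would, in place of code of your own. Each camera call takes 0.05 s, during which the arm holds its last target. There are 200 camera calls.

## Working session

There is one attempt and no reset: what is moved stays moved. The work goes in short steps, Python scripts to look and compute and a tool call to move; the robot and the scene stay as the last step left them, time stands still between calls to the robot, and variables do not carry over. Pictures are saved under pics/ and viewed, at most 10 in all, crops included, and the job is handed in when it is done.

Besides the shell and the picture viewer there is one more tool, called after "Emit:" by a JSON object that holds its "fn" and its "kwargs", one argument or row to a line. drive_tool: Moves the arm, as the interface text tells. Its arguments: {"type":"object","properties":{"commands":{"type":"array"},"grip_force":{"type":"number"}},"required":["commands"]}

```bash
mkdir -p pics; cat > h.py <<'E'
from rig import *
import numpy as np, cv2, pickle
from scipy.spatial.transform import Rotation as R
def cam(n):
    s=get_state(); d=get_image(n); h=d["img"].shape[0]
    f=h/2/np.tan(np.radians(d["vertical_fov"])/2)
    K=np.array([[f,0,d["cx"]],[0,f,d["cy"]],[0,0,1]])
    if "extrinsics" in d: E=np.array(d["extrinsics"])
    else:
        T=np.eye(4);T[:3,:3]=R.from_euler('xyz',s["tcp_rot"]).as_matrix();T[:3,3]=s["eef_pos"]
        E=np.linalg.inv(T@np.array(d["hand_eye"]))
    return d["img"],K,E
def onplane(px,K,E,z):
    px=np.atleast_2d(px).astype(float)
    r=(np.linalg.inv(K)@np.c_[px,np.ones(len(px))].T).T@E[:3,:3]
    c=-E[:3,:3].T@E[:3,3]
    return c+r*((z-c[2])/r[:,2])[:,None]
def proj(P,K,E):
    p=(E[:3,:3]@np.atleast_2d(P).T).T+E[:3,3]; q=(K@p.T).T
    return q[:,:2]/q[:,2:]
E
python3 - <<'E'
from h import *
s=get_state();print(s)
for n in("top","side"):
    i,K,E=cam(n);pickle.dump((i,K,E),open(n+".pkl","wb"));cv2.imwrite(f"pics/{n}0.png",i[:,:,::-1]);print(n,K,E)
E
```

```text
{'time': 0.0, 'joints': array([ 1.25478102,  0.52202763, -0.0363104 ,  1.59996574,  0.02122701,
        1.02109956, -0.11280932]), 'joint_vel': array([-0.00072379, -0.00041067, -0.00206265, -0.00053582, -0.00122565,
       -0.00047726, -0.00183891]), 'tau': array([ 8.60503656e-05, -9.27090669e+01,  1.98088892e+00, -3.69937885e+01,
        1.80558505e-02,  7.92045059e-03,  9.21597825e-05]), 'eef_pos': array([ 0.15196351, -0.60591686,  0.23073258]), 'tcp_rot': array([-3.14048332e+00,  1.09961565e-04,  2.45794692e-01]), 'ft_force': array([-0.41781374, -0.41514904,  0.74911519]), 'moment': array([-0.04263241, -0.00790796,  0.04734357]), 'grasp_force': 0.0, 'width': 0.08534599043308928}
top [[445.91223265   0.         278.36422282]
 [  0.         445.91223265 213.22161539]
 [  0.           0.           1.        ]] [[-0.00768824 -0.99984321  0.01595156  0.00219305]
 [-0.99905956  0.00699953 -0.04279011  0.55270684]
 [ 0.04267174 -0.01626554 -0.99895673  1.34886014]
 [ 0.          0.          0.          1.        ]]
side [[386.91117389   0.         285.01894173]
 [  0.         386.91117389 212.38530556]
 [  0.           0.           1.        ]] [[ 0.97964651 -0.20063992 -0.00602797 -0.56271058]
 [-0.1177772  -0.55022394 -0.82666931  0.12551517]
 [ 0.16254613  0.81055366 -0.56265577  0.93052631]
 [ 0.          0.          0.          1.        ]]
```

View pics/top0.png

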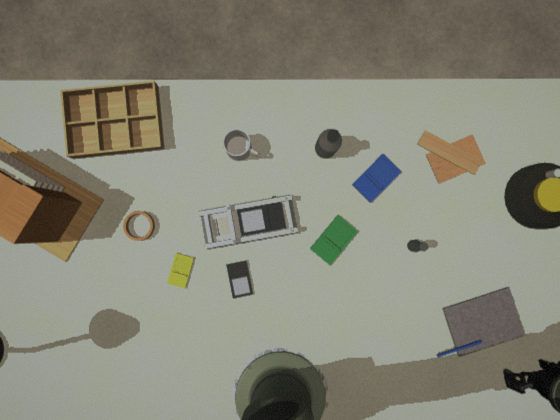

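View pics/side0.png

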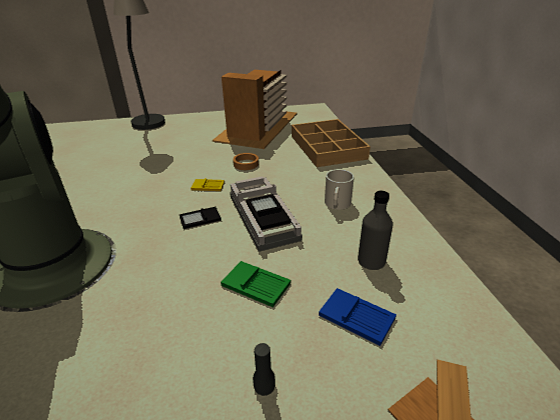

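Top view: the gate lies at about (203–298, 195–248). The black slide in it, at (238–285, 203–240), has its clear panel to the left, so its nose points to image left (world +y). The smaller black decoy is at (239,279), with the mug at (237,145), bottle at (328,143), tape at (139,226) and torch at (417,245). The side view agrees.

```bash
python3 - <<'E'
from h import *
i,K,E=pickle.load(open("top.pkl","rb"))
c=i[180:260,190:310]
cv2.imwrite("pics/crop.png",cv2.resize(c,None,fx=6.6,fy=6.6,interpolation=cv2.INTER_CUBIC)[:,:,::-1])
g=i.max(2); 
m=((g<45)).astype(np.uint8); m[:195]=0;m[250:]=0;m[:,:225]=0;m[:,295:]=0
cs,_=cv2.findContours(m,cv2.RETR_EXTERNAL,cv2.CHAIN_APPROX_NONE)
q=max(cs,key=cv2.contourArea);r=cv2.minAreaRect(q);b=cv2.boxPoints(r);print(r,b)
print(onplane(b,K,E,.052))
E
```

```text
((254.0, 232.0), (0.0, 0.0), 0.0) [[254. 232.]
 [254. 232.]
 [254. 232.]
 [254. 232.]]
[[0.49598783 0.07117576 0.052     ]
 [0.49598783 0.07117576 0.052     ]
 [0.49598783 0.07117576 0.052     ]
 [0.49598783 0.07117576 0.052     ]]
```

View pics/crop.png

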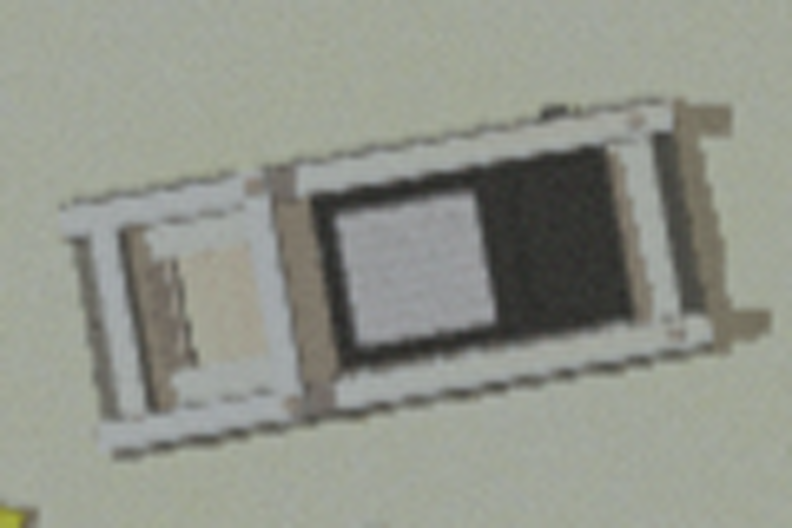

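The crop shows the gate's outer corners at (60,208), (672,100), (713,348) and (105,447). The slide corners are at (312,200), (605,150), (633,318) and (342,368), and the mouth bar's front edge is at about x = 275–300, left of the slide.

```bash
python3 - <<'E'
from h import *
i,K,E=pickle.load(open("top.pkl","rb"))
f=lambda a:(np.array(a)+.5)/6.6-.5+[190,180]
g=onplane(f([(60,208),(672,100),(713,348),(105,447)]),K,E,.046)
s=onplane(f([(312,200),(605,150),(633,318),(342,368)]),K,E,.052)
for n,p in(("gate",g),("slide",s)):
    d=(p[0]+p[3]-p[1]-p[2])/2;w=(p[0]+p[1]-p[2]-p[3])/2
    u=d/np.linalg.norm(d);print(n,p.mean(0),np.linalg.norm(d),np.linalg.norm(w),u,"gateyaw",np.degrees(np.arctan2(u[1],u[0]))-90)
    print(np.degrees(np.arctan2(w[1],w[0])))
press=s.mean(0)-u*(67.5-24)/1000   # centre to press
print("press",press,"nose",s.mean(0)+u*.0675)
st=get_state();T=R.from_euler('xyz',st["tcp_rot"]).as_matrix()
print((T.T@(press-st["eef_pos"]))*100)
m=onplane([(237,145),(330,143),(417,245),(139,226)],K,E,.05);print(m)
E
```

```text
gate [0.52784368 0.08787125 0.046     ] 0.27798044496893426 0.11130392873075555 [-0.16035699  0.98705908  0.        ] gateyaw 9.227617561998429
9.716241705200416
slide [0.53483344 0.04949357 0.052     ] 0.13267983219654125 0.07644550775751477 [-0.16184601  0.98681603  0.        ] gateyaw 9.314061581103303
9.436225426203622
press [0.54187374 0.00656707 0.052     ] nose [0.52390883 0.11610365 0.052     ]
[ 52.72067672 -49.90857954  17.92577797]
[[ 0.75547851  0.12050107  0.05      ]
 [ 0.76024358 -0.15734347  0.05      ]
 [ 0.45368054 -0.41250366  0.05      ]
 [ 0.51625874  0.40984597  0.05      ]]
```

Emit:
{"fn": "drive_tool", "kwargs": {
  "commands": [
    [-1, 3.5, -3.3, 0, -8],
    [-1, 7, -6.6, 0, -16],
    [-1, 10.5, -10, 0, -24],
    [-1, 14, -13.3, 0, -32],
    [-1, 17.5, -16.6, 0, -40],
    [-1, 21, -20, 0, -48],
    [-1, 24.5, -23.3, 0, -56],
    [-1, 28, -26.6, 0, -64],
    [-1, 31.5, -30, 0, -72],
    [-1, 35, -33.3, 0, -80]
  ],
  "grip_force": 40
}}

```text
time: 1.1
eef_pos: [0.411, -0.1963, 0.2314]
tcp_rot: [-3.142, 0.0, 1.648]
ft_force: [0.5, -1.1, -0.0]
width: -0.0001
grasp_force: 0.0
```

```bash
python3 - <<'E'
from h import *
st=get_state();T=R.from_euler('xyz',st["tcp_rot"]).as_matrix()
print(st["time"],st["eef_pos"],st["tcp_rot"],st["joints"],(T.T@(np.array([.5419,.0066,.052])-st["eef_pos"]))*100, 99.4-np.degrees(st["tcp_rot"][2]))
E
```

```text
1.1 [ 0.41104569 -0.1962727   0.23137211] [-3.14158633e+00  2.30012427e-04  1.64751750e+00] [ 0.75327941  0.28725234 -0.52771297  2.00677378  0.18444283  0.89322348
  0.20388011] [19.22877241 14.60198821 17.93269591] 5.004200464852531
```

Emit:
{"fn": "drive_tool", "kwargs": {
  "commands": [
    [-1, 3.5, 2.6, 0, -1],
    [-1, 7, 5.2, 0, -2],
    [-1, 10.5, 8, 1, -3],
    [-1, 14, 10.6, 2, -4],
    [-1, 17, 13, 3, -5],
    [-1, 19, 14.6, 4, -5],
    [-1, 19, 14.6, 5, -5],
    [-1, 19, 14.6, 6, -5],
    [-1, 19, 14.6, 6, -5],
    [-1, 19, 14.6, 6, -5]
  ]
}}

```text
time: 2.1
eef_pos: [0.5423, 0.0009, 0.1714]
tcp_rot: [-3.141, 0.0, 1.728]
ft_force: [0.4, -0.1, 0.3]
width: 0.0
grasp_force: 0.0
```

```bash
python3 - <<'E'
from h import *
s=get_state();print(s["eef_pos"],s["tcp_rot"],s["ft_force"])
i,K,E=cam("wrist");pickle.dump((i,K,E),open("wrist.pkl","wb"));cv2.imwrite("pics/w0.png",i[:,:,::-1])
p=np.array([.5419,.0066,.052]);u=np.array([-.162,.987,0])
print(proj([p,p+u*.024,p+u*.111,p-u*.024],K,E))
E
```

```text
[0.5423289  0.00091381 0.17140628] [-3.14119606e+00  3.09059804e-04  1.72808356e+00] [ 0.43669381 -0.07701743  0.25053543]
[[276.2115859  195.89872086]
 [276.08655899 170.0510738 ]
 [275.57342754  63.96798377]
 [276.33045597 220.4735244 ]]
```

View pics/w0.png

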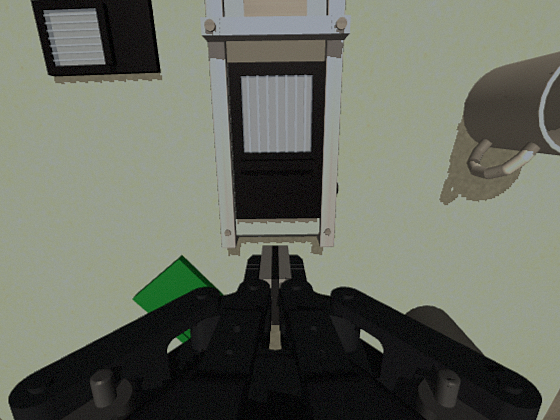

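The wrist view confirms the estimate. The nose edge is at row 62 and the rear edge at row 219, against 64 and 220 predicted. The centre column is about 277 and the rib is at rows 160–174. I'll go down behind the rib.

Emit:
{"fn": "drive_tool", "kwargs": {
  "commands": [
    [-1, 1.0, 0, 2, -0.4],
    [-1, 1.2, 0, 5, -0.4],
    [-1, 1.2, 0, 8, -0.4],
    [-1, 1.2, 0, 10, -0.4],
    [-1, 1.2, 0, 11, -0.4],
    [-1, 1.2, 0, 11.5, -0.4],
    [-1, 1.2, 0, 11.8, -0.4],
    [-1, 1.2, 0, 12.1, -0.4],
    [-1, 1.2, 0, 12.4, -0.4],
    [-1, 1.2, 0, 12.4, -0.4]
  ]
}}

```text
time: 3.15
eef_pos: [0.5413, 0.0135, 0.0482]
tcp_rot: [3.14, 0.001, 1.736]
ft_force: [-1.8, -1.0, 9.4]
width: -0.0001
grasp_force: 5.0
```

Emit:
{"fn": "drive_tool", "kwargs": {
  "commands": [
    [-1, 0, 0, 0.2, 0],
    [-1, 0, 0, 0.4, 0],
    [-1, 0, 0, 0.5, 0],
    [-1, 0, 0, 0.5, 0],
    [-1, 0, 0, 0.5, 0],
    [-1, 0.2, 0, 0.5, 0],
    [-1, 0.4, 0, 0.5, 0],
    [-1, 0.6, 0, 0.5, 0],
    [-1, 0.8, 0, 0.5, 0],
    [-1, 0.8, 0, 0.5, 0]
  ]
}}

```text
time: 4.15
eef_pos: [0.5407, 0.0203, 0.0437]
tcp_rot: [3.139, 0.002, 1.735]
ft_force: [0.9, -7.7, 12.7]
width: 0.0
grasp_force: 6.1
```

```bash
python3 - <<'E'
from h import *
s=get_state();print(s["eef_pos"],s["ft_force"])
for n in("top","wrist"):
    i,K,E=cam(n);cv2.imwrite(f"pics/{n}1.png",i[:,:,::-1])
E
```

```text
[0.54068332 0.02027354 0.04371793] [ 0.94692569 -7.73922233 12.65634481]
```

View pics/wrist1.png

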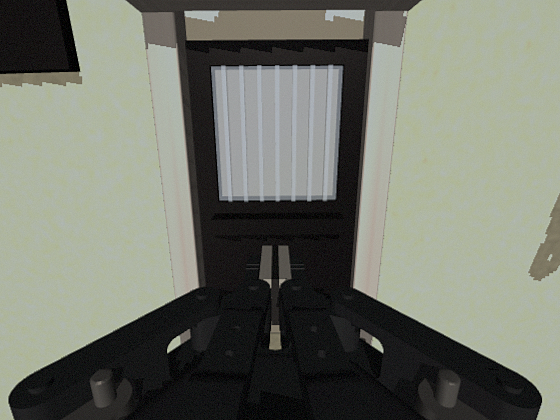

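The fingertips sit just behind the rib with the bed about 8 mm down, and the channel ahead is clear. I'll push on.

Emit:
{"fn": "drive_tool", "kwargs": {
  "commands": [
    [-1, 0.4, 0, 0, 0],
    [-1, 0.8, 0, 0, 0],
    [-1, 1.2, 0, 0, 0],
    [-1, 1.6, 0, 0, 0],
    [-1, 2.0, 0, 0, 0],
    [-1, 2.4, 0, 0, 0],
    [-1, 2.8, 0, 0, 0],
    [-1, 3.2, 0, 0, 0],
    [-1, 3.6, 0, 0, 0],
    [-1, 4.0, 0, 0, 0]
  ]
}}

```text
time: 5.25
eef_pos: [0.5342, 0.0596, 0.0437]
tcp_rot: [3.139, 0.002, 1.735]
ft_force: [2.2, -10.0, 12.2]
width: -0.0001
grasp_force: 6.1
```

Emit:
{"fn": "drive_tool", "kwargs": {
  "commands": [
    [-1, 0.4, 0, 0, 0],
    [-1, 0.8, 0, 0, 0],
    [-1, 1.2, 0, 0, 0],
    [-1, 1.6, 0, 0, 0],
    [-1, 2.0, 0, 0, 0],
    [-1, 2.4, 0, 0, 0],
    [-1, 2.8, 0, 0, 0],
    [-1, 3.2, 0, 0, 0],
    [-1, 3.5, 0, 0, 0],
    [-1, 3.5, 0, 0, 0]
  ]
}}

```text
time: 6.25
eef_pos: [0.5282, 0.0943, 0.0435]
tcp_rot: [3.14, 0.002, 1.735]
ft_force: [0.9, -7.4, 9.9]
width: -0.0003
grasp_force: 7.3
```

```bash
python3 - <<'E'
from h import *
s=get_state();print(s["eef_pos"],s["ft_force"])
i,K,E=cam("top");a=i[180:260,190:310]
cv2.imwrite("pics/top2.png",cv2.resize(a,None,fx=6.6,fy=6.6,interpolation=cv2.INTER_CUBIC)[:,:,::-1])
E
```

```text
[0.52816091 0.09425454 0.04349048] [ 0.94976299 -7.44473767  9.87438906]
```

View pics/top2.png

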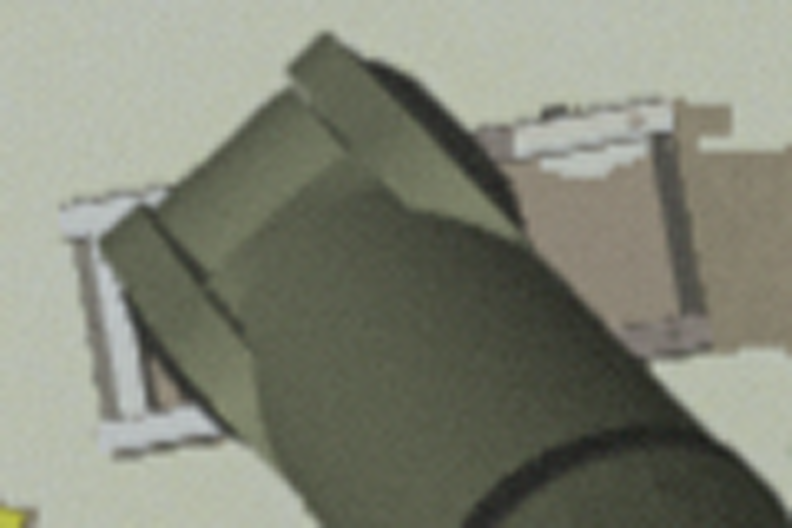

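The arm hides the slide in this view. I'll keep pushing slowly and watch for the force to jump at the stop.

Emit:
{"fn": "drive_tool", "kwargs": {
  "commands": [
    [-1, 0.1, 0, 0, 0],
    [-1, 0.2, 0, 0, 0],
    [-1, 0.3, 0, 0, 0],
    [-1, 0.4, 0, 0, 0],
    [-1, 0.5, 0, 0, 0],
    [-1, 0.6, 0, 0, 0],
    [-1, 0.7, 0, 0, 0],
    [-1, 0.8, 0, 0, 0],
    [-1, 0.8, 0, 0, 0],
    [-1, 0.8, 0, 0, 0]
  ]
}}

```text
time: 7.3
eef_pos: [0.5269, 0.1016, 0.0434]
tcp_rot: [3.14, 0.002, 1.734]
ft_force: [1.7, -10.4, 9.4]
width: 0.0001
grasp_force: 7.8
```

Emit:
{"fn": "drive_tool", "kwargs": {
  "commands": [
    [-1, 0.1, 0, 0, 0],
    [-1, 0.2, 0, 0, 0],
    [-1, 0.3, 0, 0, 0],
    [-1, 0.3, 0, 0, 0],
    [-1, 0.3, 0, 0, 0],
    [-1, 0.4, 0, 0, 0],
    [-1, 0.5, 0, 0, 0],
    [-1, 0.5, 0, 0, 0],
    [-1, 0.5, 0, 0, 0],
    [-1, 0.5, 0, 0, 0]
  ]
}}

```text
time: 8.3
eef_pos: [0.5261, 0.1066, 0.0434]
tcp_rot: [3.14, 0.002, 1.735]
ft_force: [1.4, -10.4, 10.2]
width: -0.0001
grasp_force: 7.8
```

Emit:
{"fn": "drive_tool", "kwargs": {
  "commands": [
    [-1, 0.1, 0, 0, 0],
    [-1, 0.2, 0, 0, 0],
    [-1, 0.3, 0, 0, 0],
    [-1, 0.3, 0, 0, 0],
    [-1, 0.3, 0, 0, 0],
    [-1, 0.3, 0, 0, 0],
    [-1, 0.3, 0, 0, 0],
    [-1, 0.3, 0, 0, 0],
    [-1, 0.3, 0, 0, 0],
    [-1, 0.3, 0, 0, 0]
  ]
}}

```text
time: 9.3
eef_pos: [0.526, 0.1074, 0.0434]
tcp_rot: [3.14, 0.005, 1.733]
ft_force: [4.4, -20.6, 10.4]
width: -0.0002
grasp_force: 13.3
```

```bash
python3 - <<'E'
from h import *
s=get_state();print(s["eef_pos"],s["ft_force"])
i,K,E=cam("wrist");cv2.imwrite("pics/w3.png",i[:,:,::-1])
c=np.array([.5278,.0879,0]);u=np.array([-.162,.987,0])
for y,z in((.042,.065),(.042,.0475),(.025,.042),(.025,.052),(.033,.052),(.112,.058)): print(y,z,proj(c+u*y+[0,0,z],K,E))
E
```

```text
[0.52595689 0.10741174 0.04343497] [  4.40071079 -20.64608083  10.40816436]
0.042 0.065 [[273.32734884 237.15018959]]
0.042 0.0475 [[273.477121   223.74841838]]
0.025 0.042 [[273.59707607 250.08572908]]
0.025 0.052 [[273.52939841 258.55561224]]
0.033 0.052 [[273.48899749 243.92234112]]
0.112 0.058 [[272.92759856  67.24728485]]
```

View pics/w3.png

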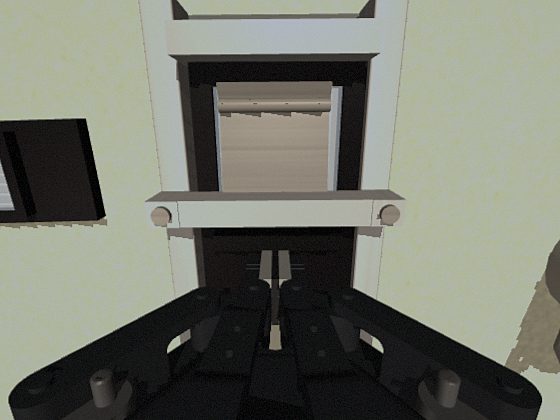

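The slide is home: the force jumped to 20 N with under 1 mm of travel. In the picture the black nose meets the stop at row ~58, under the bar and leaf. I'll relax the push and lift off.

Emit:
{"fn": "drive_tool", "kwargs": {
  "commands": [
    [-1, -0.2, 0, 0, 0],
    [-1, -0.2, 0, -0.3, 0],
    [-1, -0.2, 0, -0.8, 0],
    [-1, -0.4, 0, -1.5, 0],
    [-1, -0.8, 0, -3, 0],
    [-1, -1.5, 0, -5, 0],
    [-1, -2, 0, -8, 0],
    [-1, -2, 0, -11, 0],
    [-1, -2, 0, -13, 0],
    [-1, -2, 0, -13, 0]
  ]
}}

```text
time: 10.35
eef_pos: [0.5291, 0.0919, 0.176]
tcp_rot: [3.136, -0.0, 1.736]
ft_force: [0.1, 0.0, 0.2]
width: -0.0
grasp_force: 0.0
```

```bash
python3 - <<'E'
from h import *
s=get_state();print(s["eef_pos"],s["ft_force"])
i,K,E=cam("wrist");cv2.imwrite("pics/w4.png",i[:,:,::-1])
E
```

```text
[0.52909365 0.0918774  0.17602674] [0.11973642 0.02495226 0.17080688]
```

View pics/w4.png

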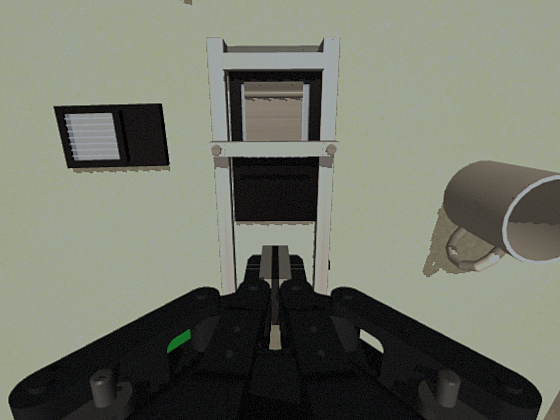

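The slide is still against the stop, with its nose edge at row ~70 touching the stop's face. It lies level under the bar and leaf, and the arm is clear.

```bash
python3 -c "
from rig import *
print(close_job())"
```

```text
the job is handed in; nothing more can be done
None
```

The job is handed in, but the hand-in call returned no verdict: the slide was pressed down and pushed under the bar and leaf spring to the end stop (force rose to about 20 N there), and the last picture shows it still home with the arm clear.

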